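Set out the stacking tumblers by size on the coffee rail

TASK

Set out the five tumblers on the oak serving rail in order of height, upright and each down in its own recess: the shortest goes at the end where the coffee maker stands, the tallest at the other end. The two of equal height share one recess, one nested fully inside the other. Do not knock any tumbler over.

Things in the scene. Friction and masses are not known exactly. Their poses are not given: they have to be found in the camera images.
- tumbler_yellow: mustard yellow stacking tumbler with steel rim and foot: open tapered round cup 55 mm high, 34 mm across at the foot, widening evenly to 46 mm at the rim; wall 2 mm, inner floor 22 mm above the underside. Starts upright on the worktop. Origin: centre of the underside, z up; yaw is free.
- tumbler_green: sage green stacking tumbler with steel rim and foot: open tapered round cup 78 mm high, 34 mm across at the foot, widening evenly to 51 mm at the rim; wall 2 mm, inner floor 36 mm above the underside. Starts upright on the worktop. Origin: centre of the underside, z up; yaw is free. Twin of the cream white one: nested, one stands on the other's floor, 36 mm proud, 2 mm play.
- tumbler_white: cream white stacking tumbler with steel rim and foot: open tapered round cup 78 mm high, 34 mm across at the foot, widening evenly to 51 mm at the rim; wall 2 mm, inner floor 36 mm above the underside. Starts upright on the worktop. Origin: centre of the underside, z up; yaw is free. Twin of the sage green one: nested, one stands on the other's floor, 36 mm proud, 2 mm play.
- tumbler_red: brick red stacking tumbler with steel rim and foot: open tapered round cup 97 mm high, 34 mm across at the foot, widening evenly to 55 mm at the rim; wall 2 mm, inner floor 36 mm above the underside. Starts upright on the worktop. Origin: centre of the underside, z up; yaw is free.
- tumbler_blue: navy blue stacking tumbler with steel rim and foot: open tapered round cup 116 mm high, 34 mm across at the foot, widening evenly to 59 mm at the rim; wall 2 mm, inner floor 36 mm above the underside. Starts upright on the worktop. Origin: centre of the underside, z up; yaw is free.
- recess_1: cork-lined round recess 1 of 4 (1 left, 4 right, seen from the robot) in the fixed oak rail, a board 76 x 360 x 22 mm; recesses in one row 90 mm apart, 48 mm across, cork floor 7 mm below the board's top. Low steel handle loop at each end. Origin: 3 mm below the cork floor's centre; z up, y along the row to the left, x away from the robot.
- recess_2: cork-lined round recess 2 of 4 (1 left, 4 right, seen from the robot) in the fixed oak rail, a board 76 x 360 x 22 mm; recesses in one row 90 mm apart, 48 mm across, cork floor 7 mm below the board's top. Low steel handle loop at each end. Origin: 3 mm below the cork floor's centre; z up, y along the row to the left, x away from the robot.
- recess_3: cork-lined round recess 3 of 4 (1 left, 4 right, seen from the robot) in the fixed oak rail, a board 76 x 360 x 22 mm; recesses in one row 90 mm apart, 48 mm across, cork floor 7 mm below the board's top. Low steel handle loop at each end. Origin: 3 mm below the cork floor's centre; z up, y along the row to the left, x away from the robot.
- recess_4: cork-lined round recess 4 of 4 (1 left, 4 right, seen from the robot) in the fixed oak rail, a board 76 x 360 x 22 mm; recesses in one row 90 mm apart, 48 mm across, cork floor 7 mm below the board's top. Low steel handle loop at each end. Origin: 3 mm below the cork floor's centre; z up, y along the row to the left, x away from the robot.
- coffee_brewer: coffee maker: upright clear tube with black collar, 89 mm across, 262 mm high, fixed, just behind one end of the rail; a glass sugar jar with cream lid, 104 mm across, 120 mm high, stands behind the other end. Origin: centre of the underside, z up. Wall cabinets overhang all beyond x = 0.57 m, from 0.46 m up.

How it is judged:
By the outcome, as a careful person would: the job done as asked, in the order asked, and still so for the second after the job is handed in, with the robot touching nothing.
It also fails if it takes over 131 s, if anything falls off the work surface, if the arm or the gripper's body presses on something with over 40 N, if the wrist force passes 120 N, or if a joint passes its speed limit or range.

ROBOT

A 6-joint arm with a two-finger parallel gripper is mounted at the origin on a cart in front of the work surface, level with it; the furniture and walls round the work are solid. World frame = base frame: x ahead of the robot, y to its left, z up, the work surface at z = 0. Lengths are in m, angles in rad, forces in N, time in s.
With the tool pointing down it reaches from about 0.375 to 0.975 m from the base axis. Payload 3.8 kg.
Tool frame: the origin (TCP) lies midway between the tips of the shut fingers; the grasp point (between the pads) lies 19 mm behind it; z points along the fingers, y is the line along which they close (so a half turn about z gives the same grasp; the last joint's range is limited). The gripper opens to 85 mm and grips with 20 to 120 N. Pads are 22 mm wide; open, the fingers measure 114 mm over their backs; the gripper's body (76 mm by 85 mm) begins 54 mm behind the grasp point. The pads swing forward as they close: fully open they stand 13 mm farther back than shut.
Start: joints at [1.299, 0.264, 1.604, -0, 1.274, -0.037], TCP at [0.157, 0.656, 0.231] pointing down, gripper open.
Joint ranges: [-2.63, 2.63], [-0.94, 2.18], [0.31, 2.57], [-1.31, 4.45], [0, 2.66], [-2.55, 2.55]. Speed limits (rad/s): [2.57, 2.57, 3.14, 3.14, 3.14, 3.14].

INTERFACE

Orientations are given as a rotation vector (axis times angle).
In Python, from workcell import bot, cams gives the robot as it stands.
- The arm moves only by the tool play_rows, never from a script. Its argument "rows" is a list of rows, each a list of 2 entries, a list of its own where there are three numbers: the shift along the tool's x, y, z scaled (see below), then the turn, a rotation vector about the tool's x, y, z scaled (see below). A call has 1 to 20 rows; each row is the pose to reach, as a shift and turn from the pose commanded when the call began, along the tool's axes at that moment; what a row does not reach only later rows make up. The controller multiplies each number of a shift by 250 mm and each number of a turn by 45 degrees. A row lasts 1/12 s, in which the tool goes at most 41.7 mm and 7.16 degrees, less where a joint would pass 70% of its speed; a pose out of reach is approached as far as the arm can. A call with a number of a shift or a turn outside -1 to 1 is refused whole. A call with a gripper value outside its range is refused whole. "claw" is the opening, from -1 (shut) to 1 (fully open), set as the call begins (left out, the last holds). The fingers move at their own pace and stop on an object; "newtons" is the grip in N (left out, the last holds). Time passes only in rows, so rows that repeat a pose let the fingers close. It gives the time, the measured TCP pose, the force, the opening and the grip force at its end, in the units of the state.
- bot.read_state(): the state, without advancing time (a new reading comes with each control period).
- cams.read_camera(name): name is "side" or "top" or "wrist"; returns a dict with "image" (400x640x3 uint8, red, green, blue), "K" (3x3 intrinsics, pixels), "T" (4x4, takes a point from camera to world coordinates); the wrist camera has in their place "mount" (4x4, takes a point from camera to tool coordinates, whose origin is the TCP and whose axes are the flange's). Camera axes: x right, y down, z forward; pixel columns grow to the right and rows downward; lengths in m; the calibration is good to about 2 mm. A picture is of the moment at which its call begins: read the wrist's pose just before it. There is no depth.
- bot.finish_job(): hands the job in; it is judged then, once.
The state is a dict: "time": time; "q": joint angles; "joint_vel": joint speeds; "joint_torque": joint torques, N m; "tool_pos": TCP position; "tcp_rot": TCP orientation; "wrist_force": force on the tool from outside, world axes, zero at the start; "torque": the same for the moment, N m; "width": opening from 0.0 (shut) to 1.0 (fully open); "grip_force": force on a finger pad.
Only numpy, scipy, OpenCV 4.12 (cv2) and the standard library are available. Lean on these libraries where they do the work, as an engineer would, in place of code of your own. Each camera call takes 0.05 s, during which the arm holds its last target. There are 200 camera calls.

## Working session

There is one attempt and no reset: what is moved stays moved. The work goes in short steps, Python scripts to look and compute and a tool call to move; the robot and the scene stay as the last step left them, time stands still between calls to the robot, and variables do not carry over. Pictures are saved under pics/ and viewed, at most 14 in all, crops included, and the job is handed in when it is done.

Besides the shell and the picture viewer there is one more tool, called after "Emit:" as name(argument=value, ...) on one line, values as JSON. play_rows: Moves the arm, as the interface text tells. Its arguments: {"type":"object","properties":{"rows":{"type":"array","items":{"type":"array"}},"claw":{"type":"number"},"newtons":{"type":"number"}},"required":["rows"]}

```bash
mkdir -p pics; python3 - <<'E'
from workcell import bot,cams
import cv2,pickle,numpy as np
np.set_printoptions(precision=4,suppress=True)
s=bot.read_state();print(s)
for n in("top","side"):
    c=cams.read_camera(n);cv2.imwrite(f"pics/{n}0.png",c["image"][:,:,::-1]);pickle.dump(c,open(f"{n}0.pkl","wb"))
    print(n,c["K"],c["T"])
E
```

```text
{'time': 0.0, 'q': array([ 1.2991,  0.2648,  1.6054, -0.    ,  1.2737, -0.0369]), 'joint_vel': array([ 0.0004,  0.0016, -0.0019,  0.0019,  0.0006, -0.0034]), 'joint_torque': array([ -0.0025, -51.5112, -36.7305,  -0.0003,   0.0132,  -0.    ]), 'tool_pos': array([0.1569, 0.6558, 0.2299]), 'tcp_rot': array([-0.3679, -3.1196,  0.0035]), 'wrist_force': array([-0.1925,  0.8056, -0.2853]), 'torque': array([-0.0064, -0.0181,  0.0115]), 'grip_force': 0.0, 'width': 0.9991292834011058}
top [[435.8443   0.     314.1891]
 [  0.     435.8443 196.6304]
 [  0.       0.       1.    ]] [[-0.0274 -0.9807  0.1934  0.3189]
 [-0.9996  0.0287  0.0036 -0.0267]
 [-0.009  -0.1932 -0.9811  1.2282]
 [ 0.      0.      0.      1.    ]]
side [[398.2446   0.     326.1504]
 [  0.     398.2446 197.8981]
 [  0.       0.       1.    ]] [[ 0.9747 -0.1256  0.1849  0.3002]
 [-0.2235 -0.5579  0.7992 -1.0787]
 [ 0.0028 -0.8204 -0.5719  0.7915]
 [ 0.      0.      0.      1.    ]]
```

View pics/top0.png

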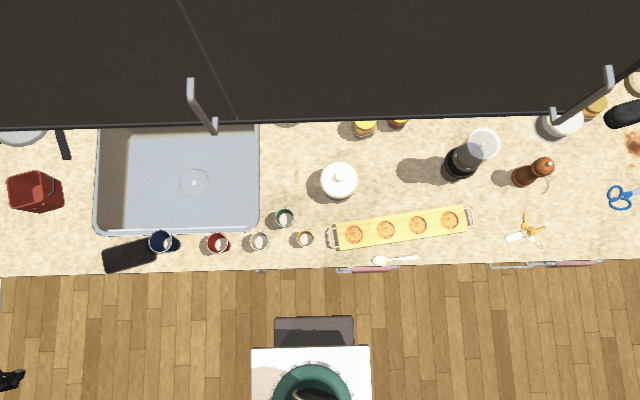

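View pics/side0.png

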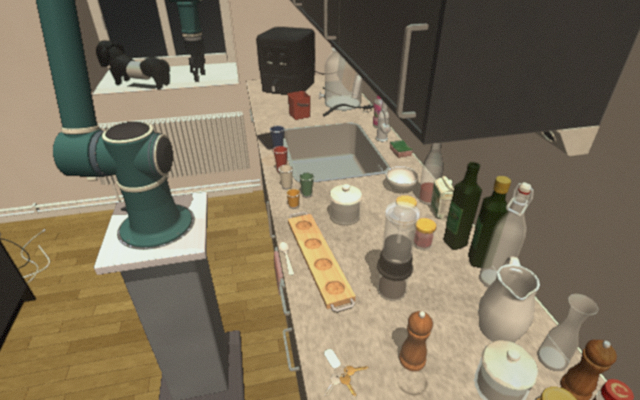

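The coffee maker stands behind the right end, so recess 4 takes yellow, recess 3 white and green, recess 2 red and recess 1 blue. In the top image the cups are yellow (305,239), green (285,217), white (259,241), red (218,243) and blue (160,241). The recesses run from (354,234) to (449,219). I'll enlarge the image to refine these.

```bash
python3 - <<'E'
import pickle,cv2
im=pickle.load(open("top0.pkl","rb"))["image"][:,:,::-1]
a=cv2.resize(im[195:275,145:325],None,fx=4.4,fy=4.4,interpolation=cv2.INTER_CUBIC)[:,:792]
b=cv2.resize(im[190:255,320:500],None,fx=4.4,fy=4.4,interpolation=cv2.INTER_CUBIC)[:,:792]
cv2.imwrite("pics/crop.png",cv2.resize(cv2.vconcat([a[:350],b[:240]]),(792,590)))
E
```

```text
(no output)
```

View pics/crop.png

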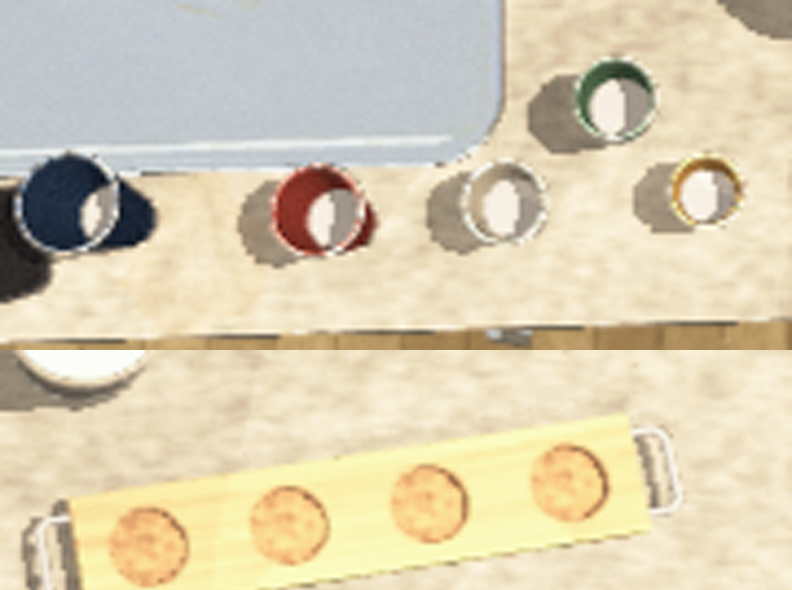

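```bash
cat > h.py <<'E'
import numpy as np,pickle
np.set_printoptions(precision=4,suppress=True)
def ray(c,uv,z,T=None):
    T=c["T"] if T is None else T
    d=T[:3,:3]@np.linalg.solve(c["K"],[uv[0],uv[1],1.]); o=T[:3,3]
    return o+d*(z-o[2])/d[2]
def proj(c,P,T=None):
    T=c["T"] if T is None else T
    p=c["K"]@(T[:3,:3].T@(np.asarray(P)-T[:3,3])); return p[:2]/p[2]
E
python3 - <<'E'
from h import *
c=pickle.load(open("top0.pkl","rb"));s=pickle.load(open("side0.pkl","rb"))
for n,(x,y),h in [("blue",(68,204),.116),("red",(319,210),.097),("white",(505,201),.078),("green",(616,99),.078),("yellow",(706,190),.055)]:
    P=ray(c,((x+.5)/4.4-.5+145,(y+.5)/4.4-.5+195),h);print(n,P,proj(s,P))
for i,(x,y) in enumerate([(149,546),(290,525),(430,503),(570,482)]):
    P=ray(c,((x+.5)/4.4-.5+320,(y-350+.5)/4.4-.5+190),.018);print(i+1,P,proj(s,P))
print(ray(c,(461,173),.05),ray(c,(340,176),.1))
E
```

```text
blue [0.434  0.3746 0.116 ] [276.4314 128.6457]
red [0.4282 0.2327 0.097 ] [279.9797 149.6421]
white [0.4323 0.1253 0.078 ] [285.4949 168.4844]
green [0.4922 0.0578 0.078 ] [305.8518 176.4331]
yellow [0.4378 0.0052 0.055 ] [292.7171 192.4964]
1 [ 0.4479 -0.1286  0.018 ] [303.2665 225.7477]
2 [ 0.4586 -0.2184  0.018 ] [312.3879 244.1563]
3 [ 0.4701 -0.3078  0.018 ] [322.8961 264.7999]
4 [ 0.481  -0.3974  0.018 ] [334.6247 288.3528]
[ 0.606  -0.4317  0.05  ] [ 0.5952 -0.0928  0.1   ]
```

```bash
cat > go.py <<'E'
import sys
from h import *
from workcell import bot
from scipy.spatial.transform import Rotation as R
# usage: go.py x y z  -> shift (units) and turn (units) from the measured pose to canonical down pose
s=bot.read_state(); Rc=R.from_rotvec(s["tcp_rot"])
Rd=R.from_matrix(np.array([[0,1,0],[1,0,0],[0,0,-1.]]))
t=np.array(list(map(float,sys.argv[1:4])))
print(s["time"],Rc.inv().apply(t-s["tool_pos"])/.25,(Rc.inv()*Rd).as_rotvec()/np.radians(45),s["q"])
E
python3 go.py 0.438 0.005 0.16
```

```text
0.1 [-1.6994 -2.2698  0.2847] [-0.0023  0.0017  1.7011] [ 1.2991  0.2647  1.6052  0.      1.2737 -0.0369]
```

Emit:
play_rows(rows=[[[-0.75, -1, 0], [0, 0, 0.85]], [[-0.75, -1, 0], [0, 0, 0.85]], [[-0.75, -1, 0], [0, 0, 0.85]], [[-0.75, -1, 0], [0, 0, 0.85]], [[-0.75, -1, 0], [0, 0, 0.85]], [[-0.75, -1, 0], [0, 0, 0.85]], [[-0.75, -1, 0], [0, 0, 0.85]], [[-0.75, -1, 0], [0, 0, 0.85]], [[-0.75, -1, 0], [0, 0, 0.85]], [[-0.75, -1, 0], [0, 0, 0.85]], [[-0.75, -1, 0], [0, 0, 0.85]], [[-0.75, -1, 0], [0, 0, 0.85]]])

```text
time: 1.1
tool_pos: [0.2809, 0.3707, 0.2312]
tcp_rot: [-1.368, -2.828, -0.0]
wrist_force: [-0.3, 0.7, -0.3]
width: 1.001
grip_force: 0.0
```

```bash
python3 go.py 0.438 0.005 0.16
```

```text
1.1 [-1.537  -0.4148  0.2843] [-0.0002 -0.0005  0.8523] [ 0.8684 -0.1422  2.0334  0.0004  1.2503  0.1989]
```

Emit:
play_rows(rows=[[[-0.9, -0.24, 0], [0, 0, 0.852]], [[-0.9, -0.24, 0], [0, 0, 0.852]], [[-0.9, -0.24, 0], [0, 0, 0.852]], [[-0.9, -0.24, 0], [0, 0, 0.852]], [[-0.9, -0.24, 0], [0, 0, 0.852]], [[-0.9, -0.24, 0], [0, 0, 0.852]], [[-0.9, -0.24, 0], [0, 0, 0.852]], [[-0.9, -0.24, 0], [0, 0, 0.852]], [[-0.9, -0.24, 0], [0, 0, 0.852]]])

```text
time: 1.85
tool_pos: [0.3736, 0.157, 0.2312]
tcp_rot: [-2.22, -2.222, -0.0]
wrist_force: [-1.3, -0.2, 0.2]
width: 0.997
grip_force: 0.0
```

```bash
python3 go.py 0.438 0.005 0.16; python3 - <<'E'
from workcell import bot,cams
import cv2,pickle
s=bot.read_state();c=cams.read_camera("wrist");c["s"]=s
pickle.dump(c,open("w0.pkl","wb"));cv2.imwrite("pics/w0.png",c["image"][:,:,::-1]);print(c["mount"],c["K"],s["tool_pos"])
E
```

```text
1.85 [-0.6084  0.2576  0.2843] [-0.0007 -0.0007  0.0008] [ 0.3358 -0.2702  2.1367  0.0008  1.2755  0.3349]
[[-5.62652299e-04 -9.47530328e-01 -3.19665390e-01  8.43764038e-02]
 [ 9.99999685e-01 -3.54236913e-04 -7.10123494e-04  1.50448239e-03]
 [ 5.59626266e-04 -3.19665689e-01  9.47530229e-01 -1.43094400e-01]
 [ 0.00000000e+00  0.00000000e+00  0.00000000e+00  1.00000000e+00]] [[293.51813676   0.         317.57144472]
 [  0.         293.51813676 199.46175501]
 [  0.           0.           1.        ]] [0.37355007 0.1570153  0.23121002]
```

View pics/w0.png

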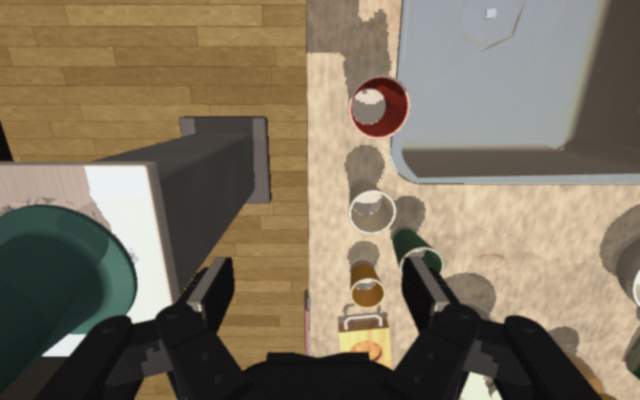

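```bash
cat >> h.py <<'E'
def wT(c):
    from scipy.spatial.transform import Rotation as R
    T=np.eye(4);T[:3,:3]=R.from_rotvec(c["s"]["tcp_rot"]).as_matrix();T[:3,3]=c["s"]["tool_pos"]
    return T@c["mount"]
E
python3 - <<'E'
from h import *
c=pickle.load(open("w0.pkl","rb"));T=wT(c)
for n,u,h in [("red",(379.5,107),.097),("white",(373,212),.078),("green",(420.5,260),.078),("yellow",(367,292),.055)]: print(n,ray(c,u,h,T))
E
```

```text
red [0.4306 0.2359 0.097 ]
white [0.4347 0.1273 0.078 ]
green [0.4925 0.0685 0.078 ]
yellow [0.4382 0.0084 0.055 ]
```

Emit:
play_rows(rows=[[[-0.388, 0.476, 0], [0, 0, 0]], [[-0.388, 0.476, 0], [0, 0, 0]], [[-0.388, 0.476, 0], [0, 0, 0]], [[-0.388, 0.476, 0], [0, 0, 0]], [[-0.388, 0.476, 0.16], [0, 0, 0]], [[-0.388, 0.476, 0.16], [0, 0, 0]], [[-0.388, 0.476, 0.16], [0, 0, 0]], [[-0.388, 0.476, 0.16], [0, 0, 0]]])

```text
time: 2.57
tool_pos: [0.4923, 0.0603, 0.1917]
tcp_rot: [-2.219, -2.223, 0.0]
wrist_force: [-0.5, 0.4, 0.2]
width: 1.002
grip_force: 0.0
```

```bash
python3 go.py 0.4925 0.06 0.13; python3 - <<'E'
from workcell import bot,cams
import cv2,pickle
s=bot.read_state();c=cams.read_camera("wrist");c["s"]=s
pickle.dump(c,open("w1.pkl","wb"));cv2.imwrite("pics/w1.png",c["image"][:,:,::-1])
E
```

```text
2.5667 [-0.0014  0.0008  0.2469] [-0.0007 -0.0003  0.0022] [ 0.0715 -0.0479  2.0226  0.0003  1.1675  0.0696]
```

View pics/w1.png

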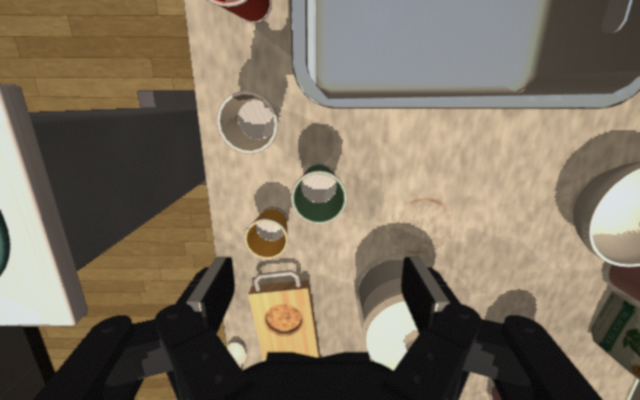

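```bash
python3 - <<'E'
from h import *
c=pickle.load(open("w1.pkl","rb"));T=wT(c)
for n,u,h in [("white",(248,122),.078),("green",(319,195.5),.078),("yellow",(267.5,238),.055),("r1",(283.5,318),.017)]: print(n,ray(c,u,h,T))
E
```

```text
white [0.4345 0.1273 0.078 ]
green [0.4949 0.0619 0.078 ]
yellow [0.4409 0.0074 0.055 ]
r1 [ 0.4487 -0.128   0.017 ]
```

Emit:
play_rows(rows=[[[0.002, 0.006, 0.3], [0, 0, 0]], [[0.002, 0.006, 0.3], [0, 0, 0]], [[0.002, 0.006, 0.45], [0, 0, 0]], [[0.002, 0.006, 0.55], [0, 0, 0]], [[0.002, 0.006, 0.59], [0, 0, 0]], [[0.002, 0.006, 0.59], [0, 0, 0]], [[0.002, 0.006, 0.59], [0, 0, 0]]])

```text
time: 3.2
tool_pos: [0.4953, 0.06, 0.0454]
tcp_rot: [2.22, 2.221, 0.003]
wrist_force: [0.2, 0.2, 0.2]
width: 1.002
grip_force: 0.0
```

Emit:
play_rows(claw=-1, newtons=25, rows=[[[0, 0, 0], [0, 0, 0]], [[0, 0, 0], [0, 0, 0]], [[0, 0, 0], [0, 0, 0]], [[0, 0, 0], [0, 0, 0]], [[0, 0, 0], [0, 0, 0]], [[0, 0, 0], [0, 0, 0]], [[0, 0, 0], [0, 0, 0]], [[0, 0, 0], [0, 0, 0]], [[0, 0, 0], [0, 0, 0]], [[0, 0, 0], [0, 0, 0]], [[0, 0, 0], [0, 0, 0]], [[0, 0, 0], [0, 0, 0]]])

```text
time: 4.2
tool_pos: [0.4958, 0.0594, 0.0462]
tcp_rot: [2.221, 2.219, 0.004]
wrist_force: [-2.2, 0.9, 6.9]
width: 0.576
grip_force: 24.6
```

Emit:
play_rows(rows=[[[0, 0, -0.1], [0, 0, 0]], [[0, 0, -0.2], [0, 0, 0]], [[0, 0, -0.3], [0, 0, 0]], [[0, 0, -0.4], [0, 0, 0]], [[0, 0, -0.4], [0, 0, 0]], [[0, 0, -0.4], [0, 0, 0]]])

```text
time: 4.7
tool_pos: [0.4958, 0.0594, 0.1462]
tcp_rot: [2.22, 2.218, 0.006]
wrist_force: [-1.0, -0.7, -1.9]
width: 0.576
grip_force: 26.4
```

Emit:
play_rows(rows=[[[-0.15, -0.06, -0.06], [0, 0, 0]], [[-0.3, -0.1, -0.06], [0, 0, 0]], [[-0.45, -0.1, -0.06], [0, 0, 0]], [[-0.6, -0.1, -0.06], [0, 0, 0]], [[-0.75, -0.1, -0.06], [0, 0, 0]], [[-0.9, -0.1, -0.06], [0, 0, 0]], [[-1, -0.1, -0.06], [0, 0, 0]]])

```text
time: 5.28
tool_pos: [0.4673, -0.1933, 0.1571]
tcp_rot: [-2.223, -2.218, 0.003]
wrist_force: [0.5, -0.1, -1.0]
width: 0.575
grip_force: 26.7
```

Emit:
play_rows(rows=[[[-0.15, 0, 0], [0, 0, 0]], [[-0.3, 0, 0], [0, 0, 0]], [[-0.42, 0, 0], [0, 0, 0]], [[-0.474, 0, 0], [0, 0, 0]], [[-0.474, 0, 0], [0, 0, 0]], [[-0.474, 0, 0], [0, 0, 0]], [[-0.474, 0, 0], [0, 0, 0]]])

```text
time: 5.87
tool_pos: [0.468, -0.3075, 0.1575]
tcp_rot: [-2.22, -2.219, -0.0]
wrist_force: [-0.4, -0.1, -1.7]
width: 0.579
grip_force: 26.7
```

```bash
python3 go.py 0.4705 -0.309 0.09; python3 - <<'E'
from workcell import bot,cams
import cv2,pickle
c=cams.read_camera("wrist");c["s"]=bot.read_state()
pickle.dump(c,open("w2.pkl","wb"));cv2.imwrite("pics/w2.png",c["image"][:,:,::-1])
E
```

```text
5.8667 [-0.0066  0.0107  0.2699] [-0.0026 -0.0029 -0.0008] [-0.6263  0.108   1.9287  0.0008  1.1078 -0.626 ]
```

View pics/w2.png

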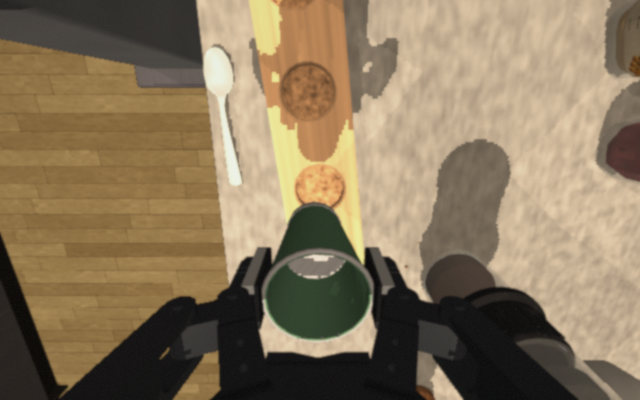

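```bash
python3 - <<'E'
from h import *
c=pickle.load(open("w2.pkl","rb"));T=wT(c)
print(ray(c,(307.5,91),.017,T),ray(c,(320.5,187),.017,T),ray(c,(318,295),.1575-.046+.078,T))
E
```

```text
[ 0.4602 -0.2146  0.017 ] [ 0.4723 -0.3053  0.017 ] [ 0.4699 -0.306   0.1895]
```

Emit:
play_rows(rows=[[[0.002, 0.01, 0.1], [0, 0, 0]], [[0.002, 0.01, 0.2], [0, 0, 0]], [[0.002, 0.01, 0.28], [0, 0, 0]], [[0.002, 0.01, 0.33], [0, 0, 0]], [[0.002, 0.01, 0.36], [0, 0, 0]], [[0.002, 0.01, 0.376], [0, 0, 0]], [[0.002, 0.01, 0.376], [0, 0, 0]], [[0.002, 0.01, 0.376], [0, 0, 0]], [[0.002, 0.01, 0.376], [0, 0, 0]]])

```text
time: 6.67
tool_pos: [0.4723, -0.3093, 0.0662]
tcp_rot: [2.22, 2.219, 0.001]
wrist_force: [0.2, 0.8, -0.9]
width: 0.579
grip_force: 26.7
```

Emit:
play_rows(rows=[[[0, 0, 0.004], [0, 0, 0]], [[0, 0, 0.008], [0, 0, 0]], [[0, 0, 0.008], [0, 0, 0]], [[0, 0, 0.008], [0, 0, 0]]])

```text
time: 7.0
tool_pos: [0.4713, -0.3088, 0.063]
tcp_rot: [2.222, 2.22, 0.0]
wrist_force: [-0.1, -0.1, -1.5]
width: 0.581
grip_force: 26.7
```

Emit:
play_rows(rows=[[[0, 0, 0.004], [0, 0, 0]], [[0, 0, 0.008], [0, 0, 0]], [[0, 0, 0.008], [0, 0, 0]], [[0, 0, 0.008], [0, 0, 0]]])

```text
time: 7.33
tool_pos: [0.4715, -0.309, 0.0615]
tcp_rot: [2.222, 2.22, -0.0]
wrist_force: [-0.5, -0.5, 3.8]
width: 0.58
grip_force: 27.0
```

Emit:
play_rows(rows=[[[0, 0, 0.004], [0, 0, 0]], [[0, 0, 0.008], [0, 0, 0]], [[0, 0, 0.008], [0, 0, 0]], [[0, 0, 0.008], [0, 0, 0]]])

```text
time: 7.67
tool_pos: [0.4718, -0.3096, 0.0614]
tcp_rot: [2.221, 2.22, -0.001]
wrist_force: [-6.2, 1.5, 15.0]
width: 0.581
grip_force: 27.7
```

Emit:
play_rows(claw=1, rows=[[[0, 0, -0.008], [0, 0, 0]], [[0, 0, -0.008], [0, 0, 0]], [[0, 0, -0.008], [0, 0, 0]], [[0, 0, -0.008], [0, 0, 0]], [[0, 0, -0.008], [0, 0, 0]], [[0, 0, -0.008], [0, 0, 0]], [[0, 0, -0.1], [0, 0, 0]], [[0, 0, -0.25], [0, 0, 0]], [[0, 0, -0.4], [0, 0, 0]], [[0, 0, -0.52], [0, 0, 0]], [[0.15, -0.02, -0.52], [0, 0, 0]], [[0.3, -0.05, -0.52], [0, 0, 0]], [[0.45, -0.1, -0.52], [0, 0, 0]], [[0.6, -0.13, -0.52], [0, 0, 0]], [[0.75, -0.13, -0.52], [0, 0, 0]], [[0.9, -0.13, -0.52], [0, 0, 0]], [[1, -0.13, -0.52], [0, 0, 0]]])

```text
time: 9.08
tool_pos: [0.4381, -0.0559, 0.1887]
tcp_rot: [-2.221, -2.221, -0.001]
wrist_force: [-0.2, -0.4, 0.4]
width: 1.0
grip_force: 0.0
```

```bash
python3 go.py 0.439 0.007 0.11
```

```text
9.0833 [0.2514 0.0035 0.315 ] [ 0.0002 -0.0013 -0.0001] [-0.1842 -0.1575  2.127   0.0011  1.1721 -0.1845]
```

Emit:
play_rows(rows=[[[0.15, 0.003, 0.1], [0, 0, 0]], [[0.252, 0.003, 0.2], [0, 0, 0]], [[0.252, 0.003, 0.35], [0, 0, 0]], [[0.252, 0.003, 0.5], [0, 0, 0]], [[0.252, 0.003, 0.6], [0, 0, 0]], [[0.252, 0.003, 0.65], [0, 0, 0]], [[0.252, 0.003, 0.67], [0, 0, 0]], [[0.252, 0.003, 0.67], [0, 0, 0]], [[0.252, 0.003, 0.67], [0, 0, 0]]])

```text
time: 9.83
tool_pos: [0.4403, 0.0043, 0.0218]
tcp_rot: [2.222, 2.22, 0.001]
wrist_force: [0.4, -0.7, 0.2]
width: 0.997
grip_force: 0.0
```

Emit:
play_rows(claw=-1, newtons=25, rows=[[[0, 0, 0], [0, 0, 0]], [[0, 0, 0], [0, 0, 0]], [[0, 0, 0], [0, 0, 0]], [[0, 0, 0], [0, 0, 0]], [[0, 0, 0], [0, 0, 0]], [[0, 0, 0], [0, 0, 0]], [[0, 0, 0], [0, 0, 0]], [[0, 0, 0], [0, 0, 0]], [[0, 0, 0], [0, 0, 0]], [[0, 0, 0], [0, 0, 0]], [[0, 0, 0], [0, 0, 0]], [[0, 0, 0], [0, 0, 0]]])

```text
time: 10.83
tool_pos: [0.4406, 0.0043, 0.0225]
tcp_rot: [2.221, 2.22, 0.002]
wrist_force: [-2.1, 0.3, 5.4]
width: 0.509
grip_force: 24.6
```

Emit:
play_rows(rows=[[[0, 0, -0.1], [0, 0, 0]], [[0, 0, -0.2], [0, 0, 0]], [[0, 0, -0.35], [0, 0, 0]], [[0, 0, -0.5], [0, 0, 0]], [[0, 0, -0.56], [0, 0, 0]], [[0, 0, -0.56], [0, 0, 0]]])

```text
time: 11.33
tool_pos: [0.4435, 0.0042, 0.1667]
tcp_rot: [2.217, 2.215, 0.011]
wrist_force: [0.9, 0.0, -0.6]
width: 0.509
grip_force: 26.0
```

Emit:
play_rows(rows=[[[-0.15, 0, 0], [0, 0, 0]], [[-0.3, 0.04, 0], [0, 0, 0]], [[-0.45, 0.08, 0], [0, 0, 0]], [[-0.6, 0.12, 0], [0, 0, 0]], [[-0.75, 0.16, 0], [0, 0, 0]], [[-0.9, 0.16, 0], [0, 0, 0]], [[-1, 0.16, 0], [0, 0, 0]]])

```text
time: 11.92
tool_pos: [0.4787, -0.2484, 0.1594]
tcp_rot: [-2.223, -2.218, 0.002]
wrist_force: [-0.2, 0.1, -0.5]
width: 0.508
grip_force: 25.8
```

Emit:
play_rows(rows=[[[-0.15, 0, 0], [0, 0, 0]], [[-0.3, 0, 0], [0, 0, 0]], [[-0.45, 0, 0], [0, 0, 0]], [[-0.57, 0, 0], [0, 0, 0]], [[-0.61, 0, 0], [0, 0, 0]], [[-0.61, 0, 0], [0, 0, 0]], [[-0.61, 0, 0], [0, 0, 0]], [[-0.61, 0, 0], [0, 0, 0]]])

```text
time: 12.58
tool_pos: [0.4788, -0.3963, 0.1599]
tcp_rot: [-2.22, -2.219, -0.001]
wrist_force: [-0.7, -0.3, -1.3]
width: 0.505
grip_force: 25.8
```

```bash
python3 go.py 0.482 -0.3985 0.045; python3 - <<'E'
from workcell import bot,cams
import cv2,pickle
c=cams.read_camera("wrist");c["s"]=bot.read_state()
pickle.dump(c,open("w3.pkl","wb"));cv2.imwrite("pics/w3.png",c["image"][:,:,::-1])
E
```

```text
12.5833 [-0.01    0.0136  0.4597] [-0.0023 -0.003  -0.0003] [-0.7318  0.2187  1.7951  0.0006  1.1307 -0.7318]
```

View pics/w3.png

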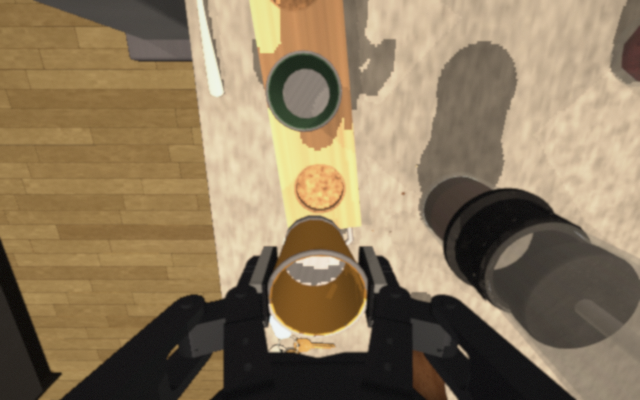

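```bash
python3 - <<'E'
from h import *
c=pickle.load(open("w3.pkl","rb"));T=wT(c);print(c["s"]["tool_pos"])
print("green",ray(c,(304,91.5),.093,T),"r4",ray(c,(320,187),.017,T),"cup",ray(c,(317,292),.16-.022+.055,T))
E
```

```text
[ 0.4791 -0.3961  0.1604]
green [ 0.4713 -0.3059  0.093 ] r4 [ 0.4827 -0.3948  0.017 ] cup [ 0.4803 -0.3925  0.193 ]
```

Emit:
play_rows(rows=[[[-0.009, 0.011, 0.1], [0, 0, 0]], [[-0.009, 0.011, 0.2], [0, 0, 0]], [[-0.009, 0.011, 0.3], [0, 0, 0]], [[-0.009, 0.011, 0.38], [0, 0, 0]], [[-0.009, 0.011, 0.44], [0, 0, 0]], [[-0.009, 0.011, 0.47], [0, 0, 0]], [[-0.009, 0.011, 0.476], [0, 0, 0]], [[-0.009, 0.011, 0.476], [0, 0, 0]], [[-0.009, 0.011, 0.476], [0, 0, 0]]])

```text
time: 13.38
tool_pos: [0.4831, -0.4005, 0.0436]
tcp_rot: [2.22, 2.22, 0.0]
wrist_force: [-0.1, 0.2, -1.0]
width: 0.507
grip_force: 25.8
```

Emit:
play_rows(rows=[[[0, 0, 0.004], [0, 0, 0]], [[0, 0, 0.008], [0, 0, 0]], [[0, 0, 0.012], [0, 0, 0]], [[0, 0, 0.012], [0, 0, 0]], [[0, 0, 0.012], [0, 0, 0]]])

```text
time: 13.8
tool_pos: [0.4822, -0.4005, 0.0394]
tcp_rot: [2.222, 2.22, 0.0]
wrist_force: [-0.9, 0.4, -1.0]
width: 0.509
grip_force: 25.8
```

Emit:
play_rows(rows=[[[0, 0, 0.004], [0, 0, 0]], [[0, 0, 0.008], [0, 0, 0]], [[0, 0, 0.01], [0, 0, 0]], [[0, 0, 0.01], [0, 0, 0]]])

```text
time: 14.13
tool_pos: [0.4823, -0.4008, 0.0376]
tcp_rot: [2.222, 2.22, -0.0]
wrist_force: [-1.5, 0.4, 4.5]
width: 0.508
grip_force: 26.1
```

Emit:
play_rows(claw=1, rows=[[[0, 0, -0.008], [0, 0, 0]], [[0, 0, -0.008], [0, 0, 0]], [[0, 0, -0.008], [0, 0, 0]], [[0, 0, -0.008], [0, 0, 0]], [[0, 0, -0.008], [0, 0, 0]], [[0, 0, -0.008], [0, 0, 0]], [[0, 0, -0.1], [0, 0, 0]], [[0, 0, -0.25], [0, 0, 0]], [[0, 0, -0.4], [0, 0, 0]], [[0, 0, -0.55], [0, 0, 0]], [[0, 0, -0.6], [0, 0, 0]], [[0.15, -0.02, -0.6], [0, 0, 0]], [[0.3, -0.05, -0.6], [0, 0, 0]], [[0.45, -0.1, -0.6], [0, 0, 0]], [[0.6, -0.15, -0.6], [0, 0, 0]], [[0.75, -0.19, -0.6], [0, 0, 0]], [[0.9, -0.19, -0.6], [0, 0, 0]], [[1, -0.19, -0.6], [0, 0, 0]]])

```text
time: 15.63
tool_pos: [0.4333, -0.1475, 0.1862]
tcp_rot: [-2.221, -2.22, -0.001]
wrist_force: [0.3, -0.8, 0.1]
width: 1.001
grip_force: 0.0
```

Emit:
play_rows(rows=[[[0.15, 0, 0], [0, 0, 0]], [[0.3, 0, 0], [0, 0, 0]], [[0.45, 0, 0], [0, 0, 0]], [[0.6, 0, 0], [0, 0, 0]], [[0.75, 0, 0], [0, 0, 0]], [[0.9, 0, 0], [0, 0, 0]], [[1, 0, 0], [0, 0, 0]], [[1, 0, 0], [0, 0, 0]], [[1, 0, 0], [0, 0, 0]], [[1, 0, 0], [0, 0, 0]]])

```text
time: 16.47
tool_pos: [0.4348, 0.0993, 0.1864]
tcp_rot: [2.221, 2.221, -0.001]
wrist_force: [-0.2, 0.3, 0.7]
width: 1.005
grip_force: 0.0
```

```bash
python3 go.py 0.434 0.1275 0.044
```

```text
16.4667 [ 0.1131 -0.0027  0.5696] [-0.0008  0.0009  0.0001] [ 0.1692 -0.1458  2.1213 -0.0006  1.1668  0.1694]
```

Emit:
play_rows(rows=[[[0.08, -0.003, 0.1], [0, 0, 0]], [[0.114, -0.003, 0.2], [0, 0, 0]], [[0.114, -0.003, 0.3], [0, 0, 0]], [[0.114, -0.003, 0.42], [0, 0, 0]], [[0.114, -0.003, 0.51], [0, 0, 0]], [[0.114, -0.003, 0.55], [0, 0, 0]], [[0.114, -0.003, 0.554], [0, 0, 0]], [[0.114, -0.003, 0.554], [0, 0, 0]], [[0.114, -0.003, 0.554], [0, 0, 0]]])

```text
time: 17.22
tool_pos: [0.4358, 0.1279, 0.0497]
tcp_rot: [2.222, 2.219, 0.003]
wrist_force: [-0.2, 0.8, 0.5]
width: 1.001
grip_force: 0.0
```

Emit:
play_rows(claw=-1, newtons=25, rows=[[[0, 0, 0], [0, 0, 0]], [[0, 0, 0], [0, 0, 0]], [[0, 0, 0], [0, 0, 0]], [[0, 0, 0], [0, 0, 0]], [[0, 0, 0], [0, 0, 0]], [[0, 0, 0], [0, 0, 0]], [[0, 0, 0], [0, 0, 0]], [[0, 0, 0], [0, 0, 0]], [[0, 0, 0], [0, 0, 0]], [[0, 0, 0], [0, 0, 0]], [[0, 0, 0], [0, 0, 0]], [[0, 0, 0], [0, 0, 0]]])

```text
time: 18.22
tool_pos: [0.4352, 0.1286, 0.0497]
tcp_rot: [2.221, 2.22, 0.003]
wrist_force: [-0.5, 0.7, 6.6]
width: 0.573
grip_force: 24.9
```

Emit:
play_rows(rows=[[[0, 0, -0.1], [0, 0, 0]], [[0, 0, -0.2], [0, 0, 0]], [[0, 0, -0.35], [0, 0, 0]], [[0, 0, -0.5], [0, 0, 0]], [[0, 0, -0.6], [0, 0, 0]], [[0, 0, -0.6], [0, 0, 0]], [[0, 0, -0.6], [0, 0, 0]]])

```text
time: 18.8
tool_pos: [0.4357, 0.1286, 0.2005]
tcp_rot: [2.22, 2.219, 0.007]
wrist_force: [-0.1, 0.4, -2.2]
width: 0.572
grip_force: 26.5
```

```bash
python3 go.py 0.4705 -0.3075 0.19
```

```text
18.8 [-1.7444  0.14    0.0407] [ 0.0062 -0.0015 -0.0006] [ 0.2322 -0.1448  2.0936 -0.      1.1879  0.2327]
```

Emit:
play_rows(rows=[[[-0.15, 0, 0], [0, 0, 0]], [[-0.3, 0.04, 0], [0, 0, 0]], [[-0.45, 0.08, 0], [0, 0, 0]], [[-0.6, 0.12, 0], [0, 0, 0]], [[-0.75, 0.14, 0], [0, 0, 0]], [[-0.9, 0.14, 0], [0, 0, 0]], [[-1, 0.14, 0], [0, 0, 0]]])

```text
time: 19.38
tool_pos: [0.4674, -0.1244, 0.1957]
tcp_rot: [-2.221, -2.217, 0.004]
wrist_force: [-0.6, 0.7, -1.0]
width: 0.573
grip_force: 26.2
```

Emit:
play_rows(rows=[[[-0.15, 0, 0], [0, 0, 0]], [[-0.3, 0, 0], [0, 0, 0]], [[-0.45, 0, 0], [0, 0, 0]], [[-0.6, 0, 0], [0, 0, 0]], [[-0.7, 0, 0], [0, 0, 0]], [[-0.742, 0, 0], [0, 0, 0]], [[-0.742, 0, 0], [0, 0, 0]], [[-0.742, 0, 0], [0, 0, 0]], [[-0.742, 0, 0], [0, 0, 0]]])

```text
time: 20.13
tool_pos: [0.4684, -0.3055, 0.197]
tcp_rot: [-2.219, -2.219, -0.0]
wrist_force: [0.4, -0.7, -1.5]
width: 0.572
grip_force: 26.2
```

```bash
python3 go.py 0.471 -0.3065 0.16; python3 - <<'E'
from workcell import bot,cams
import cv2,pickle
c=cams.read_camera("wrist");c["s"]=bot.read_state()
pickle.dump(c,open("w4.pkl","wb"));cv2.imwrite("pics/w4.png",c["image"][:,:,::-1])
E
```

```text
20.1333 [-0.0043  0.0108  0.1479] [-0.0025 -0.0029  0.    ] [-0.623   0.0723  1.8908  0.0007  1.1814 -0.6233]
```

View pics/w4.png

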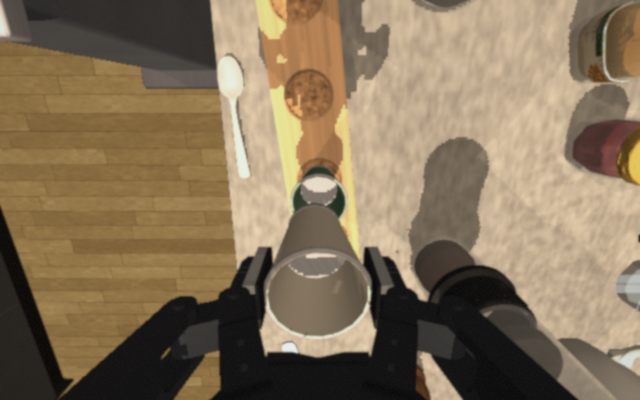

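```bash
python3 - <<'E'
from h import *
c=pickle.load(open("w4.pkl","rb"));T=wT(c);print(c["s"]["tool_pos"])
print(ray(c,(318,294.5),.226,T),"greenx",ray(c,(319,200),.093,T),"foot ctr w/2 cols",proj(c,(.4713,-.3059,.093),T))
E
```

```text
[ 0.4687 -0.3054  0.1974]
[ 0.4703 -0.3061  0.226 ] greenx [ 0.4711 -0.3049  0.093 ] foot ctr w/2 cols [319.2124 201.0534]
```

Emit:
play_rows(rows=[[[0.006, 0.003, 0.06], [0, 0, 0]], [[0.006, 0.003, 0.12], [0, 0, 0]], [[0.006, 0.003, 0.17], [0, 0, 0]], [[0.006, 0.003, 0.2], [0, 0, 0]], [[0.006, 0.003, 0.23], [0, 0, 0]], [[0.006, 0.003, 0.26], [0, 0, 0]], [[0.006, 0.003, 0.28], [0, 0, 0]], [[0.006, 0.003, 0.28], [0, 0, 0]], [[0.006, 0.003, 0.28], [0, 0, 0]]])

```text
time: 20.93
tool_pos: [0.4697, -0.3059, 0.1282]
tcp_rot: [-2.222, -2.22, 0.0]
wrist_force: [1.0, 0.5, -0.6]
width: 0.572
grip_force: 26.2
```

Emit:
play_rows(rows=[[[0.002, 0, 0.03], [0, 0, 0]], [[0.002, 0, 0.06], [0, 0, 0]], [[0.002, 0, 0.08], [0, 0, 0]], [[0.002, 0, 0.094], [0, 0, 0]], [[0.002, 0, 0.094], [0, 0, 0]], [[0.002, 0, 0.094], [0, 0, 0]], [[0.002, 0, 0.094], [0, 0, 0]]])

```text
time: 21.52
tool_pos: [0.4698, -0.3055, 0.1049]
tcp_rot: [2.222, 2.221, -0.0]
wrist_force: [-0.8, -0.4, -0.3]
width: 0.572
grip_force: 26.2
```

Emit:
play_rows(rows=[[[0, 0, 0.004], [0, 0, 0]], [[0, 0, 0.008], [0, 0, 0]], [[0, 0, 0.008], [0, 0, 0]], [[0, 0, 0.008], [0, 0, 0]]])

```text
time: 21.85
tool_pos: [0.4698, -0.3054, 0.1029]
tcp_rot: [2.222, 2.22, 0.0]
wrist_force: [-0.7, 1.0, -2.2]
width: 0.576
grip_force: 26.2
```

Emit:
play_rows(rows=[[[0, 0, 0.004], [0, 0, 0]], [[0, 0, 0.008], [0, 0, 0]], [[0, 0, 0.01], [0, 0, 0]], [[0, 0, 0.01], [0, 0, 0]], [[0, 0, 0.01], [0, 0, 0]]])

```text
time: 22.27
tool_pos: [0.47, -0.3056, 0.1009]
tcp_rot: [2.222, 2.22, 0.0]
wrist_force: [-0.9, 0.2, 3.8]
width: 0.567
grip_force: 26.5
```

Emit:
play_rows(claw=1, rows=[[[0, 0, -0.006], [0, 0, 0]], [[0, 0, -0.006], [0, 0, 0]], [[0, 0, -0.006], [0, 0, 0]], [[0, 0, -0.006], [0, 0, 0]], [[0, 0, -0.006], [0, 0, 0]], [[0, 0, -0.006], [0, 0, 0]], [[0, 0, -0.1], [0, 0, 0]], [[0, 0, -0.25], [0, 0, 0]], [[0, 0, -0.4], [0, 0, 0]], [[0, 0, -0.5], [0, 0, 0]], [[0.15, -0.02, -0.5], [0, 0, 0]], [[0.3, -0.05, -0.5], [0, 0, 0]], [[0.45, -0.1, -0.5], [0, 0, 0]], [[0.6, -0.16, -0.5], [0, 0, 0]], [[0.75, -0.16, -0.5], [0, 0, 0]], [[0.9, -0.16, -0.5], [0, 0, 0]], [[1, -0.16, -0.5], [0, 0, 0]]])

```text
time: 23.68
tool_pos: [0.4291, -0.0527, 0.2254]
tcp_rot: [-2.222, -2.221, -0.002]
wrist_force: [0.2, 0.2, -0.4]
width: 1.0
grip_force: 0.0
```

Emit:
play_rows(rows=[[[0.15, 0, 0], [0, 0, 0]], [[0.3, 0, 0], [0, 0, 0]], [[0.45, 0, 0], [0, 0, 0]], [[0.6, 0, 0], [0, 0, 0]], [[0.75, 0, 0], [0, 0, 0]], [[0.9, 0, 0], [0, 0, 0]], [[1, 0, 0], [0, 0, 0]], [[1, 0, 0], [0, 0, 0]], [[1, 0, 0], [0, 0, 0]]])

```text
time: 24.43
tool_pos: [0.4298, 0.1957, 0.2251]
tcp_rot: [2.219, 2.224, -0.001]
wrist_force: [0.1, 0.1, -0.5]
width: 0.998
grip_force: 0.0
```

```bash
python3 go.py 0.430 0.234 0.063; python3 - <<'E'
from workcell import bot,cams
import cv2,pickle
c=cams.read_camera("wrist");c["s"]=bot.read_state()
pickle.dump(c,open("w5.pkl","wb"));cv2.imwrite("pics/w5.png",c["image"][:,:,::-1])
E
```

```text
24.4333 [0.1536 0.0016 0.6483] [-0.0006  0.0007  0.0033] [ 0.3748 -0.1226  2.0278 -0.0003  1.237   0.3723]
```

View pics/w5.png

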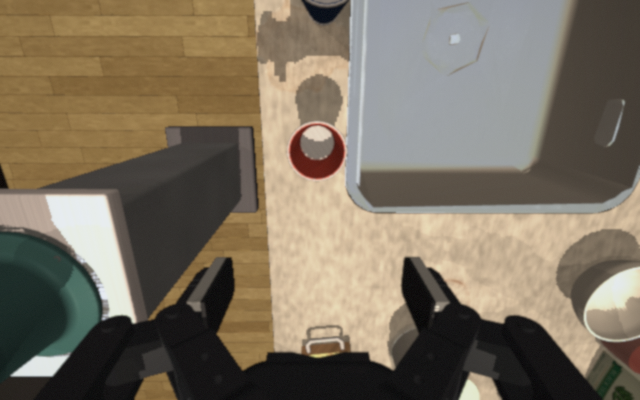

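Emit:
play_rows(rows=[[[0.1, 0.003, 0.1], [0, 0, 0]], [[0.157, 0.003, 0.2], [0, 0, 0]], [[0.157, 0.003, 0.35], [0, 0, 0]], [[0.157, 0.003, 0.5], [0, 0, 0]], [[0.157, 0.003, 0.6], [0, 0, 0]], [[0.157, 0.003, 0.64], [0, 0, 0]], [[0.157, 0.003, 0.648], [0, 0, 0]], [[0.157, 0.003, 0.648], [0, 0, 0]], [[0.157, 0.003, 0.648], [0, 0, 0]]])

```text
time: 25.23
tool_pos: [0.4327, 0.2341, 0.0652]
tcp_rot: [2.223, 2.219, 0.005]
wrist_force: [0.8, -0.1, 0.4]
width: 1.002
grip_force: 0.0
```

Emit:
play_rows(claw=-1, newtons=25, rows=[[[0, 0, 0], [0, 0, 0]], [[0, 0, 0], [0, 0, 0]], [[0, 0, 0], [0, 0, 0]], [[0, 0, 0], [0, 0, 0]], [[0, 0, 0], [0, 0, 0]], [[0, 0, 0], [0, 0, 0]], [[0, 0, 0], [0, 0, 0]], [[0, 0, 0], [0, 0, 0]], [[0, 0, 0], [0, 0, 0]], [[0, 0, 0], [0, 0, 0]], [[0, 0, 0], [0, 0, 0]], [[0, 0, 0], [0, 0, 0]]])

```text
time: 26.23
tool_pos: [0.4321, 0.2348, 0.0654]
tcp_rot: [2.221, 2.22, 0.005]
wrist_force: [-1.5, 0.9, 7.1]
width: 0.63
grip_force: 25.1
```

Emit:
play_rows(rows=[[[0, 0, -0.1], [0, 0, 0]], [[0, 0, -0.2], [0, 0, 0]], [[0, 0, -0.35], [0, 0, 0]], [[0, 0, -0.5], [0, 0, 0]], [[0, 0, -0.56], [0, 0, 0]], [[0, 0, -0.56], [0, 0, 0]], [[0, 0, -0.56], [0, 0, 0]]])

```text
time: 26.82
tool_pos: [0.4315, 0.2343, 0.2045]
tcp_rot: [2.221, 2.22, 0.004]
wrist_force: [-0.7, 0.3, -2.2]
width: 0.627
grip_force: 27.0
```

```bash
python3 go.py 0.4595 -0.217 0.2; python3 -c "
from h import *
c=pickle.load(open('w5.pkl','rb'));print(ray(c,(317,151),.097,wT(c)))"
```

```text
26.8167 [-1.8051  0.1131  0.0159] [ 0.0034 -0.0016 -0.0007] [ 0.4467 -0.0712  2.0201 -0.      1.1897  0.4473]
[0.4306 0.2347 0.097 ]
```

Emit:
play_rows(rows=[[[-0.15, 0, 0], [0, 0, 0]], [[-0.3, 0.03, 0], [0, 0, 0]], [[-0.45, 0.06, 0], [0, 0, 0]], [[-0.6, 0.09, 0], [0, 0, 0]], [[-0.75, 0.11, 0], [0, 0, 0]], [[-0.9, 0.11, 0], [0, 0, 0]], [[-1, 0.11, 0], [0, 0, 0]]])

```text
time: 27.4
tool_pos: [0.4561, -0.0189, 0.2004]
tcp_rot: [-2.221, -2.217, 0.006]
wrist_force: [1.0, -1.1, -2.4]
width: 0.626
grip_force: 27.0
```

Emit:
play_rows(rows=[[[-0.15, 0, 0], [0, 0, 0]], [[-0.3, 0, 0], [0, 0, 0]], [[-0.45, 0, 0], [0, 0, 0]], [[-0.6, 0, 0], [0, 0, 0]], [[-0.75, 0, 0], [0, 0, 0]], [[-0.8, 0, 0], [0, 0, 0]], [[-0.8, 0, 0], [0, 0, 0]], [[-0.8, 0, 0], [0, 0, 0]], [[-0.8, 0, 0], [0, 0, 0]]])

```text
time: 28.15
tool_pos: [0.457, -0.2146, 0.2015]
tcp_rot: [-2.219, -2.218, 0.001]
wrist_force: [0.7, -0.6, -1.6]
width: 0.63
grip_force: 27.0
```

```bash
python3 go.py 0.4595 -0.216 0.0835; python3 - <<'E'
from workcell import bot,cams
import cv2,pickle
c=cams.read_camera("wrist");c["s"]=bot.read_state()
pickle.dump(c,open("w6.pkl","wb"));cv2.imwrite("pics/w6.png",c["image"][:,:,::-1])
E
```

```text
28.15 [-0.0066  0.0112  0.472 ] [-0.0037 -0.003  -0.0006] [-0.4888 -0.0362  1.9926  0.0008  1.1888 -0.4886]
```

View pics/w6.png

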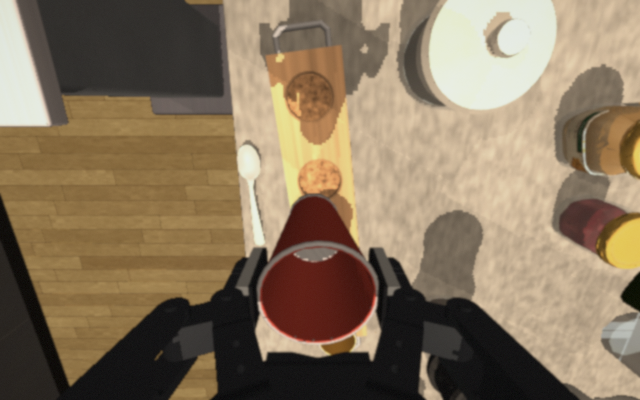

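```bash
python3 - <<'E'
from h import *
c=pickle.load(open("w6.pkl","rb"));T=wT(c);print(c["s"]["tool_pos"])
print("r1",ray(c,(310,96),.017,T),"r2",ray(c,(320,181),.017,T),"cup",ray(c,(317.5,294),.2335,T))
E
```

```text
[ 0.4574 -0.2145  0.202 ]
r1 [ 0.4503 -0.1253  0.017 ] r2 [ 0.4611 -0.2179  0.017 ] cup [ 0.4588 -0.2127  0.2335]
```

Emit:
play_rows(rows=[[[-0.005, 0.007, 0.1], [0, 0, 0]], [[-0.005, 0.007, 0.2], [0, 0, 0]], [[-0.005, 0.007, 0.3], [0, 0, 0]], [[-0.005, 0.007, 0.38], [0, 0, 0]], [[-0.005, 0.007, 0.44], [0, 0, 0]], [[-0.005, 0.007, 0.465], [0, 0, 0]], [[-0.005, 0.007, 0.472], [0, 0, 0]], [[-0.005, 0.007, 0.472], [0, 0, 0]], [[-0.005, 0.007, 0.472], [0, 0, 0]]])

```text
time: 28.95
tool_pos: [0.4608, -0.2173, 0.0864]
tcp_rot: [2.22, 2.22, 0.001]
wrist_force: [0.4, -0.3, -0.9]
width: 0.628
grip_force: 27.0
```

Emit:
play_rows(rows=[[[0, 0, 0.004], [0, 0, 0]], [[0, 0, 0.008], [0, 0, 0]], [[0, 0, 0.012], [0, 0, 0]], [[0, 0, 0.012], [0, 0, 0]], [[0, 0, 0.012], [0, 0, 0]]])

```text
time: 29.37
tool_pos: [0.4598, -0.2175, 0.0825]
tcp_rot: [2.222, 2.22, 0.0]
wrist_force: [0.2, 0.1, -2.3]
width: 0.629
grip_force: 27.0
```

Emit:
play_rows(rows=[[[0, 0, 0.004], [0, 0, 0]], [[0, 0, 0.007], [0, 0, 0]], [[0, 0, 0.007], [0, 0, 0]], [[0, 0, 0.007], [0, 0, 0]]])

```text
time: 29.7
tool_pos: [0.4599, -0.2174, 0.0806]
tcp_rot: [2.222, 2.22, 0.0]
wrist_force: [-0.2, 0.7, -0.6]
width: 0.627
grip_force: 27.1
```

Emit:
play_rows(rows=[[[0, 0, 0.003], [0, 0, 0]], [[0, 0, 0.006], [0, 0, 0]], [[0, 0, 0.006], [0, 0, 0]], [[0, 0, 0.006], [0, 0, 0]]])

```text
time: 30.03
tool_pos: [0.4601, -0.2178, 0.0805]
tcp_rot: [2.221, 2.22, -0.0]
wrist_force: [-3.2, 0.3, 8.5]
width: 0.628
grip_force: 27.6
```

Emit:
play_rows(claw=1, rows=[[[0, 0, -0.006], [0, 0, 0]], [[0, 0, -0.006], [0, 0, 0]], [[0, 0, -0.006], [0, 0, 0]], [[0, 0, -0.006], [0, 0, 0]], [[0, 0, -0.006], [0, 0, 0]], [[0, 0, -0.006], [0, 0, 0]], [[0, 0, -0.1], [0, 0, 0]], [[0, 0, -0.25], [0, 0, 0]], [[0, 0, -0.4], [0, 0, 0]], [[0, 0, -0.55], [0, 0, 0]], [[0, 0, -0.68], [0, 0, 0]], [[0.15, -0.02, -0.68], [0, 0, 0]], [[0.3, -0.05, -0.68], [0, 0, 0]], [[0.45, -0.1, -0.68], [0, 0, 0]], [[0.6, -0.1, -0.68], [0, 0, 0]], [[0.75, -0.1, -0.68], [0, 0, 0]], [[0.9, -0.1, -0.68], [0, 0, 0]], [[1, -0.1, -0.68], [0, 0, 0]]])

```text
time: 31.53
tool_pos: [0.4344, 0.0354, 0.2491]
tcp_rot: [-2.221, -2.222, -0.002]
wrist_force: [0.0, -0.4, -1.0]
width: 0.999
grip_force: 0.0
```

Emit:
play_rows(rows=[[[0.15, 0, 0], [0, 0, 0]], [[0.3, 0, 0], [0, 0, 0]], [[0.45, 0, 0], [0, 0, 0]], [[0.6, 0, 0], [0, 0, 0]], [[0.75, 0, 0], [0, 0, 0]], [[0.9, 0, 0], [0, 0, 0]], [[1, 0, 0], [0, 0, 0]], [[1, 0, 0], [0, 0, 0]], [[1, 0, 0], [0, 0, 0]]])

```text
time: 32.28
tool_pos: [0.4347, 0.2837, 0.2485]
tcp_rot: [2.219, 2.224, -0.002]
wrist_force: [-0.1, -0.3, -0.1]
width: 0.998
grip_force: 0.0
```

```bash
python3 go.py 0.4355 0.3765 0.082; python3 - <<'E'
from workcell import bot,cams
import cv2,pickle
c=cams.read_camera("wrist");c["s"]=bot.read_state()
pickle.dump(c,open("w7.pkl","wb"));cv2.imwrite("pics/w7.png",c["image"][:,:,::-1])
E
```

```text
32.2833 [0.372  0.0044 0.6659] [-0.001   0.0011  0.0028] [ 0.5304 -0.0432  1.9111 -0.0004  1.2748  0.5282]
```

View pics/w7.png

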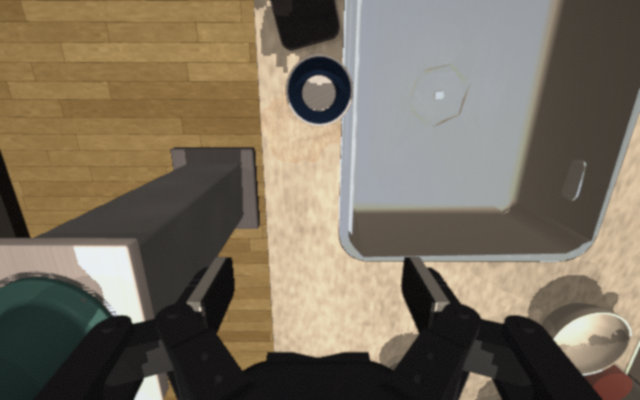

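```bash
python3 - <<'E'
from h import *
c=pickle.load(open("w7.pkl","rb"));T=wT(c)
print(ray(c,(320,90),.116,T),ray(c,(305,45),0,T),ray(c,(305,45),.05,T))
E
```

```text
[0.4381 0.3755 0.116 ] [0.4208 0.4295 0.    ] [0.4228 0.4215 0.05  ]
```

Emit:
play_rows(rows=[[[0.15, 0.008, 0], [0, 0, 0]], [[0.28, 0.008, 0.1], [0, 0, 0]], [[0.368, 0.008, 0.2], [0, 0, 0]], [[0.368, 0.008, 0.3], [0, 0, 0]], [[0.368, 0.008, 0.4], [0, 0, 0]], [[0.368, 0.008, 0.53], [0, 0, 0]], [[0.368, 0.008, 0.63], [0, 0, 0]], [[0.368, 0.008, 0.666], [0, 0, 0]], [[0.368, 0.008, 0.666], [0, 0, 0]], [[0.368, 0.008, 0.666], [0, 0, 0]], [[0.368, 0.008, 0.666], [0, 0, 0]]])

```text
time: 33.25
tool_pos: [0.4389, 0.3751, 0.0847]
tcp_rot: [2.223, 2.219, 0.005]
wrist_force: [0.6, -0.2, 0.5]
width: 1.004
grip_force: 0.0
```

Emit:
play_rows(claw=-1, newtons=25, rows=[[[0, 0, 0], [0, 0, 0]], [[0, 0, 0], [0, 0, 0]], [[0, 0, 0], [0, 0, 0]], [[0, 0, 0], [0, 0, 0]], [[0, 0, 0], [0, 0, 0]], [[0, 0, 0], [0, 0, 0]], [[0, 0, 0], [0, 0, 0]], [[0, 0, 0], [0, 0, 0]], [[0, 0, 0], [0, 0, 0]], [[0, 0, 0], [0, 0, 0]], [[0, 0, 0], [0, 0, 0]], [[0, 0, 0], [0, 0, 0]]])

```text
time: 34.25
tool_pos: [0.4383, 0.3759, 0.0849]
tcp_rot: [2.222, 2.221, 0.006]
wrist_force: [-1.2, 0.7, 6.5]
width: 0.677
grip_force: 25.8
```

Emit:
play_rows(rows=[[[0, 0, -0.1], [0, 0, 0]], [[0, 0, -0.2], [0, 0, 0]], [[0, 0, -0.35], [0, 0, 0]], [[0, 0, -0.5], [0, 0, 0]], [[0, 0, -0.52], [0, 0, 0]], [[0, 0, -0.52], [0, 0, 0]], [[0, 0, -0.52], [0, 0, 0]]])

```text
time: 34.83
tool_pos: [0.4372, 0.3747, 0.2129]
tcp_rot: [2.222, 2.221, 0.001]
wrist_force: [-0.6, -0.9, -2.2]
width: 0.677
grip_force: 27.5
```

```bash
python3 go.py 0.4485 -0.126 0.2
```

```text
34.8333 [-2.0027  0.0465  0.0504] [ 0.0009 -0.0006 -0.0007] [ 0.6653  0.0893  1.8423 -0.      1.2091  0.6659]
```

Emit:
play_rows(rows=[[[-0.15, 0, 0], [0, 0, 0]], [[-0.3, 0.01, 0], [0, 0, 0]], [[-0.45, 0.02, 0], [0, 0, 0]], [[-0.6, 0.04, 0], [0, 0, 0]], [[-0.75, 0.04, 0], [0, 0, 0]], [[-0.9, 0.04, 0], [0, 0, 0]], [[-1, 0.04, 0], [0, 0, 0]]])

```text
time: 35.42
tool_pos: [0.4446, 0.1214, 0.2094]
tcp_rot: [-2.222, -2.218, 0.009]
wrist_force: [1.1, -0.8, -1.6]
width: 0.68
grip_force: 27.1
```

Emit:
play_rows(rows=[[[-0.15, 0, 0], [0, 0, 0]], [[-0.3, 0, 0], [0, 0, 0]], [[-0.45, 0, 0], [0, 0, 0]], [[-0.6, 0, 0], [0, 0, 0]], [[-0.75, 0, 0], [0, 0, 0]], [[-0.9, 0, 0], [0, 0, 0]], [[-1, 0, 0], [0, 0, 0]], [[-1, 0, 0], [0, 0, 0]], [[-1, 0, 0], [0, 0, 0]], [[-1, 0, 0], [0, 0, 0]]])

```text
time: 36.25
tool_pos: [0.4455, -0.1246, 0.2104]
tcp_rot: [-2.22, -2.217, 0.002]
wrist_force: [0.8, -0.5, -2.6]
width: 0.674
grip_force: 27.2
```

```bash
python3 go.py 0.4485 -0.126 0.104; python3 - <<'E'
from workcell import bot,cams
import cv2,pickle
c=cams.read_camera("wrist");c["s"]=bot.read_state()
pickle.dump(c,open("w8.pkl","wb"));cv2.imwrite("pics/w8.png",c["image"][:,:,::-1])
E
```

```text
36.25 [-0.0062  0.0138  0.4256] [-0.0049 -0.0024 -0.0019] [-0.3271 -0.1288  2.0609  0.0006  1.2138 -0.3258]
```

View pics/w8.png

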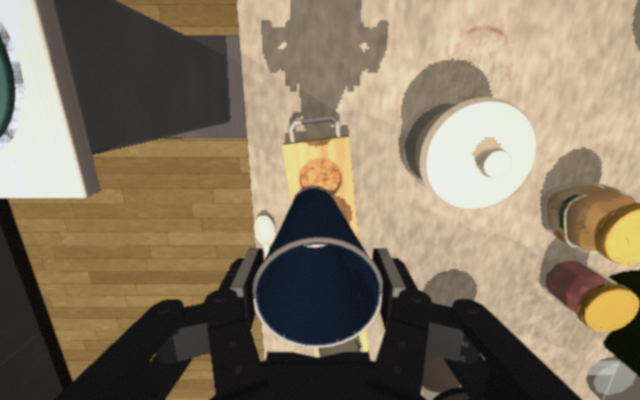

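```bash
python3 - <<'E'
from h import *
c=pickle.load(open("w8.pkl","rb"));T=wT(c);print(c["s"]["tool_pos"])
print("r1",ray(c,(320.5,178),.017,T),"cup",ray(c,(318,293),.2415,T))
E
```

```text
[ 0.4458 -0.1243  0.2109]
r1 [ 0.45   -0.1266  0.017 ] cup [ 0.4475 -0.1227  0.2415]
```

Emit:
play_rows(rows=[[[-0.006, 0.008, 0.1], [0, 0, 0]], [[-0.006, 0.008, 0.2], [0, 0, 0]], [[-0.006, 0.008, 0.28], [0, 0, 0]], [[-0.006, 0.008, 0.35], [0, 0, 0]], [[-0.006, 0.008, 0.4], [0, 0, 0]], [[-0.006, 0.008, 0.425], [0, 0, 0]], [[-0.006, 0.008, 0.43], [0, 0, 0]], [[-0.006, 0.008, 0.43], [0, 0, 0]], [[-0.006, 0.008, 0.43], [0, 0, 0]]])

```text
time: 37.05
tool_pos: [0.4492, -0.1262, 0.1054]
tcp_rot: [2.221, 2.222, 0.001]
wrist_force: [-0.2, 1.0, -1.4]
width: 0.673
grip_force: 28.1
```

Emit:
play_rows(rows=[[[0, 0, 0.004], [0, 0, 0]], [[0, 0, 0.008], [0, 0, 0]], [[0, 0, 0.01], [0, 0, 0]], [[0, 0, 0.01], [0, 0, 0]], [[0, 0, 0.01], [0, 0, 0]]])

```text
time: 37.47
tool_pos: [0.4489, -0.1269, 0.1026]
tcp_rot: [2.222, 2.22, 0.0]
wrist_force: [-0.4, -0.6, -1.4]
width: 0.678
grip_force: 28.1
```

Emit:
play_rows(rows=[[[0, 0, 0.004], [0, 0, 0]], [[0, 0, 0.007], [0, 0, 0]], [[0, 0, 0.007], [0, 0, 0]], [[0, 0, 0.007], [0, 0, 0]]])

```text
time: 37.8
tool_pos: [0.4488, -0.1269, 0.1007]
tcp_rot: [-2.222, -2.22, 0.0]
wrist_force: [-0.4, -0.0, -1.6]
width: 0.676
grip_force: 28.1
```

Emit:
play_rows(rows=[[[0, 0, 0.003], [0, 0, 0]], [[0, 0, 0.006], [0, 0, 0]], [[0, 0, 0.006], [0, 0, 0]], [[0, 0, 0.006], [0, 0, 0]]])

```text
time: 38.13
tool_pos: [0.4492, -0.1271, 0.1003]
tcp_rot: [2.222, 2.22, -0.0]
wrist_force: [-1.8, 1.2, 5.0]
width: 0.672
grip_force: 28.5
```

Blue is seated. I'll release it, retreat and look.

Emit:
play_rows(claw=1, rows=[[[0, 0, -0.006], [0, 0, 0]], [[0, 0, -0.006], [0, 0, 0]], [[0, 0, -0.006], [0, 0, 0]], [[0, 0, -0.006], [0, 0, 0]], [[0, 0, -0.006], [0, 0, 0]], [[0, 0, -0.006], [0, 0, 0]], [[0, 0, -0.1], [0, 0, 0]], [[0, 0, -0.25], [0, 0, 0]], [[0, 0, -0.4], [0, 0, 0]], [[0, 0, -0.55], [0, 0, 0]], [[0.1, 0, -0.6], [0, 0, 0]], [[0.25, 0, -0.6], [0, 0, 0]], [[0.4, 0, -0.6], [0, 0, 0]], [[0.6, 0, -0.6], [0, 0, 0]], [[0.8, 0, -0.6], [0, 0, 0]], [[1, 0, -0.6], [0, 0, 0]], [[1, 0, -0.6], [0, 0, 0]], [[1, 0, -0.6], [0, 0, 0]]])

```text
time: 39.63
tool_pos: [0.4487, 0.1274, 0.2493]
tcp_rot: [-2.216, -2.225, -0.003]
wrist_force: [0.4, -0.4, -0.3]
width: 0.997
grip_force: 0.0
```

```bash
python3 - <<'E'
from workcell import bot,cams
import cv2
a=cams.read_camera("top")["image"][:,:,::-1];b=cams.read_camera("side")["image"][:,:,::-1]
a=cv2.resize(a[190:260,320:500],(720,280),interpolation=cv2.INTER_CUBIC);b=cv2.resize(b[190:315,250:430],(446,310),interpolation=cv2.INTER_CUBIC)
b=cv2.copyMakeBorder(b,0,0,0,274,cv2.BORDER_CONSTANT)
cv2.imwrite("pics/end.png",cv2.vconcat([a,b]))
E
```

```text
(no output)
```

View pics/end.png

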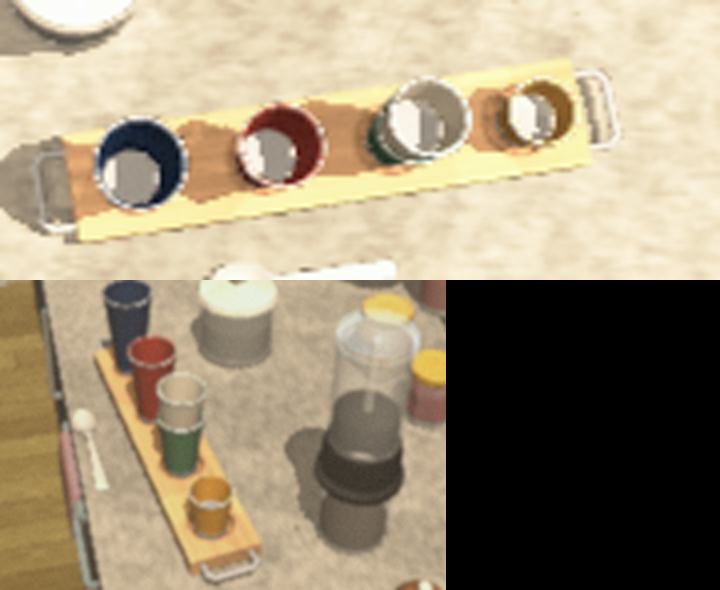

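The final picture shows all five tumblers upright in their recesses. From the coffee-maker end they run yellow, white nested in green, red, then blue.

```bash
python3 -c "
from workcell import bot
print(bot.finish_job())"
```

```text
the job is handed in; nothing more can be done
None
```

All five tumblers stand upright in their recesses, from the coffee-maker end: yellow, white nested in green, red, blue; the job was handed in at about 40 s of the allowed 131 s, and no verdict was returned.

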